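# Clamp a circuit board in the holder with the thumb wedge

### The job

Clamp the blue circuit board in the holder beside the microscope: first slide the dark bar by its brass post until it pushes the board up against the far jaw, then push the orange thumb wedge along its ramp behind the bar until it jams the bar fast. The board must be gripped firmly but must never be squeezed hard (it cracks at 18 N), the wedge must hold on its own when you let go, and the other things on the bench stay where they are.

Things in the scene. Friction and masses are not known exactly. Their poses are not given: they have to be found in the camera images.
- holder: board holder: a fixed bare aluminium plate 180 x 210 mm, 12 mm thick. Origin on the table surface under it; the plate spans x -100..+80, y -150..+60 mm. +x is the clamping direction, z up. Board, bar and wedge lie on the plate: far jaw on the +x side, then board, dark bar, steel ramp block (-x side).
- jaw (a point): middle of the far jaw's clamping face, where the face meets the plate: 57 mm in x and 10 mm in y from the holder's origin, 12 mm above the table. The jaw is a stiffly sprung pad (20 N per mm, no play, gives up to 4 mm), 16 mm high, 90 mm long in y. Axes of the holder.
- ramp_mid (a point): nominal middle of the fixed ramp block's long upright face, at plate level, 71 mm long, 16 mm high. The face looks to the bar and slants: towards the holder's +y it comes nearer the jaw, 1 in 5 (11.3 deg). The real block sits up to 3.5 mm nearer or farther in x from setup to setup, so the wedge jams up to 18 mm earlier or later: feel for it. Axes of the holder.
- bar (a joint): travel in m of the dark sliding bar (26 mm in x, 70 mm in y, 16 mm high) along the holder's +x: 0 fully open, 0.020 where the 44 mm wide board just touches both bar and far jaw; starts at 0.0035 to 0.0065. About 2 N of friction plus 8 N per m/s; it stays where it is left. While it stands open it blocks the wedge's way.
- post (a point): foot of the brass push post on the bar: on the post's axis, level with the bar's top, 28 mm above the table. The post is 14 mm in diameter and stands 26 mm up from here; push it along the holder's +x (or pinch it) to move the bar. A push of 5 to 8 N is enough to bring the board home. Axes of the holder.
- wedge: orange thumb wedge, loose, 80 mm long plus a 6 mm thumb head, 20 mm high (head 24), about 140 g. Origin on its underside, 12 mm above the table. +y runs along the ramp face to the narrow nose at y = +40 mm: push it along its +y. z up. Ramp-side face at x = -16 mm; bar-side face slants 1 in 5, x = +24 mm by the head, +8 mm at the nose. Two 5 mm high rails guide it to the ramp.
- wedge_head (a point): centre of the flat rear face (36 wide, 24 mm high) of the wedge's thumb head, 24 mm above the table: push here along the wedge's +y, 40 to 110 mm to the jam. It runs free at about 1 N, then the push rises over some mm. If askew it binds early: let go, push again till it no longer advances. Seated with 13 to 18 N it clamps well and stays. Rails reach 17 mm above the table.
- board: blue circuit board, loose, flat on the holder's plate between bar and far jaw: 44 (x) x 70 (y) x 4 mm, parts on it up to 6 mm high, 80 g. Origin at the centre of its underside, axes as the holder's. Starts 0.5 to 4 mm short of the jaw; home, its origin is 22 mm from the jaw's face. It cracks if the bar squeezes it with over 18 N; a good clamping is 4 N or more, 8 N is ideal, that stays after letting go.
- flux_jar: bystander, leave alone: amber flux jar, 34 mm across, 34 mm high, on the corner of the holder's plate; origin at the centre of its underside
- solder_spool: bystander, leave alone: metal spool, 54 mm across, 40 mm high; origin at the centre of its underside
- tweezers: bystander, leave alone: steel tweezers, about 110 mm long; origin at the centre of its underside
- screwdriver: bystander, leave alone: small screwdriver with a green handle, 150 mm long; origin at the centre of its underside
- brush: bystander, leave alone: small brush, 160 mm long; origin at the centre of its underside
- screw_tray: bystander, leave alone: grey divided tray, 90 x 60 x 18 mm; origin at the centre of its underside
- parts_cup: bystander, leave alone: small white bowl, 60 mm across, 35 mm high; origin at the centre of its underside
Not all that is in view belongs to the job. There is more than one size of the wedge; the job needs the middle-sized.

How it is judged:
By the outcome, as a careful person would: the job done as asked, in the order asked, and still so for the second after the job is handed in, with the robot touching nothing.
It also fails if it takes over 61 s, if anything falls off the work surface, if the arm or the gripper's body presses on something with over 40 N, if the wrist force passes 120 N, or if a joint passes its speed limit or range.

### The arm

A 6-joint arm with a two-finger parallel gripper is mounted at the origin on the work surface. World frame = base frame: x ahead of the robot, y to its left, z up, the work surface at z = 0. Lengths are in m, angles in rad, forces in N, time in s.
With the tool pointing down it reaches from about 0.375 to 0.925 m from the base axis. Payload 5.7 kg.
Tool frame: the origin (TCP) lies midway between the tips of the shut fingers; the grasp point (between the pads) lies 19 mm behind it (robot.grasp_offset is the distance from the TCP to the grasp point, in m); z points along the fingers, y is the direction in which the jaws open and shut (so a half turn about z gives the same grasp; the last joint's range is limited). The gripper opens to 88 mm and grips with 3 to 60 N. Pads are 20 mm wide; open, the fingers measure 115 mm over their backs; the gripper's body (75 mm by 178 mm) begins 61 mm behind the grasp point.
Start: joints at [1.08, 0.359, 1.51, -0, 1.272, -0.115], TCP at [0.22, 0.558, 0.223] pointing down, gripper open.
Joint ranges: [-2.97, 2.97], [-1.01, 2.36], [0.21, 2.38], [-0.96, 4.11], [0.2, 2.71], [-2.98, 2.98]. Speed limits (rad/s): [2.39, 2.39, 3.14, 3.14, 3.14, 3.14].

### API

Orientations are given as a unit quaternion [w, x, y, z].
In Python, from workcell import robot gives the robot as it stands.
- The arm moves only by the tool drive_tool, never from a script. Its argument "moves" is a list of rows, each a list of 7 numbers: the turn, a rotation vector about the world's x, y, z in rad, then the shift along the world's x, y, z in mm, then the finger opening in mm, from 0 to 87.8. In form: [[rx, ry, rz, x, y, z, jaw], ...]. A call has 1 to 20 rows; each row shifts and turns the commanded pose from where the row before left it; what a row does not reach is not made up. A row lasts 1/10 s, in which the tool goes at most 50 mm and 8.59 degrees, less where a joint would pass 70% of its speed; a pose out of reach is approached as far as the arm can. A call is refused whole if a number of a shift passes 50 or a number of a turn 0.15, either way. A call with a gripper value outside its range is refused whole. The fingers move at their own pace and stop on an object; "grip_force" is the grip in N (left out, the last holds). Time passes only in rows, so rows that do not move let the fingers close. It gives the time, the measured TCP pose, the force and the opening at its end, in the units of the state.
- robot.get_obs(): the state, without advancing time (a new reading comes with each control period).
- robot.snapshot(name): name is "scene" or "top"; returns the picture (384x512x3 uint8, red, green, blue); there is no depth.
- robot.get_calibration(name): a dict with "camera_matrix" (3x3 intrinsics, pixels), "pose" (4x4, takes a point from camera to world coordinates). Camera axes: x right, y down, z forward; pixel columns grow to the right and rows downward; lengths in m; the calibration is good to about 2 mm. A picture is of the moment at which its call begins. get_calibration takes no time and is no camera call.
- robot.finish_job(): hands the job in, once; it reports no verdict.
Trained networks look in the newest picture that a camera, given by its name, has taken for a name from the list of things; names that differ only in an ending like _2 or _b are one class to them, and where a whole thing is asked for, a point or a joint stands for the part that bears it (a point fixed in the world has none). Each returns a list of dicts, best first, with "p" (0 to 1); they miss things now and then, are a little off and sometimes report something else, mostly with a low value. They report only what shows in the picture. A call takes as long as a camera call. They do not tell look-alikes from the thing itself.
- robot.boxes_of(camera, name): "bbox" ([left, top, width, height] in pixels, round what is visible of it).
- robot.tip_of(camera, name): "at" ([column, row] in pixels: a listed point, or the origin of a listed thing).
The state is a dict: "clock": time; "joints": joint angles; "joint_vel": joint speeds; "effort": joint torques, N m; "position": TCP position; "eef_rot": TCP orientation; "wrist_force": force on the tool from outside, world axes, zero at the start; "ft_torque": the same for the moment, N m; "finger_gap": finger opening in m.
Only numpy, scipy, OpenCV 4.12 (cv2) and the standard library are available. Lean on these libraries where they do the work, as an engineer would, in place of code of your own. Each camera call takes 0.05 s, during which the arm holds its last target.

## Working session

There is one attempt and no reset: what is moved stays moved. The work goes in short steps, Python scripts to look and compute and a tool call to move; the robot and the scene stay as the last step left them, time stands still between calls to the robot, and variables do not carry over. Pictures are saved under pics/ and viewed, and the job is handed in when it is done.

Besides the shell and the picture viewer there is one more tool, called after "Emit:" as name(argument=value, ...) on one line, values as JSON. drive_tool: Moves the arm, as the interface text tells. Its arguments: {"type":"object","properties":{"moves":{"type":"array","items":{"type":"array","items":{"type":"number"}}},"grip_force":{"type":"number"}},"required":["moves"]}

```bash
ls; mkdir -p pics; python3 - <<'E'
from workcell import robot
import cv2,numpy as np
for n in ("scene","top"):
    im=robot.snapshot(n); cv2.imwrite(f"pics/{n}0.png",im[:,:,::-1])
    c=robot.get_calibration(n); print(n,np.round(c["camera_matrix"],1).tolist(),np.round(c["pose"],4).tolist())
    for t in ("holder","jaw","ramp_mid","post","wedge","wedge_head","board","flux_jar","bar"):
        try: print(t,[(np.round(d["at"],1).tolist(),round(d["p"],2)) for d in robot.tip_of(n,t)[:4]])
        except Exception as e: print(t,e)
o=robot.get_obs();print({k:np.round(v,4).tolist() for k,v in o.items()})
E
```

```text
pics
scene [[382.7, 0.0, 252.5], [0.0, 382.7, 191.7], [0.0, 0.0, 1.0]] [[0.212, 0.752, -0.6241, 1.2014], [0.9773, -0.161, 0.138, -0.1773], [0.0033, -0.6392, -0.7691, 0.8792], [0.0, 0.0, 0.0, 1.0]]
holder [([291.5, 203.0], 0.73)]
jaw [([298.8, 217.2], 0.95)]
ramp_mid [([287.8, 193.5], 0.75)]
post [([288.5, 194.0], 0.72), ([301.7, 189.3], 0.71)]
wedge [([251.3, 158.4], 0.8), ([210.3, 198.0], 0.75), ([263.0, 193.8], 0.57)]
wedge_head [([231.1, 158.8], 0.69), ([243.4, 198.9], 0.56), ([198.9, 198.5], 0.56), ([290.0, 204.2], 0.54)]
board [([300.0, 209.4], 0.57)]
flux_jar [([263.9, 228.9], 0.62)]
bar it knows: board, brush, flux_jar, holder, jaw, parts_cup, post, ramp_mid, screw_tray, screwdriver, solder_spool, tweezers, wedge, wedge_head
top [[417.6, 0.0, 251.5], [0.0, 417.6, 191.8], [0.0, 0.0, 1.0]] [[-0.0124, -0.9839, 0.1783, 0.37], [-0.9997, 0.0082, -0.0241, -0.0314], [0.0222, -0.1786, -0.9837, 1.106], [0.0, 0.0, 0.0, 1.0]]
holder [([198.7, 194.1], 0.88)]
jaw [([194.1, 173.3], 0.88)]
ramp_mid [([198.9, 212.1], 0.75), ([197.6, 180.7], 0.56), ([249.3, 206.1], 0.21)]
post [([187.5, 201.1], 0.59)]
wedge [([228.2, 206.1], 0.81), ([226.8, 269.8], 0.72), ([287.4, 222.3], 0.64)]
wedge_head [([250.9, 276.1], 0.86), ([245.6, 207.0], 0.67), ([298.4, 224.7], 0.6), ([192.2, 173.6], 0.47)]
board [([198.8, 181.7], 0.89), ([338.2, 175.8], 0.17)]
flux_jar [([238.2, 172.3], 0.48)]
bar it knows: board, brush, flux_jar, holder, jaw, parts_cup, post, ramp_mid, screw_tray, screwdriver, solder_spool, tweezers, wedge, wedge_head
{'clock': 0.9, 'joints': [1.0799, 0.3588, 1.5104, -0.0001, 1.2725, -0.1151], 'joint_vel': [0.001, -0.0004, -0.0016, 0.0014, 0.0004, -0.0014], 'effort': [0.0001, -51.5304, -27.1135, 0.0676, 0.0245, -0.0], 'position': [0.2202, 0.5581, 0.2226], 'eef_rot': [0.0, 0.1868, 0.9824, -0.0001], 'wrist_force': [0.2466, 0.5732, 0.456], 'ft_torque': [0.0528, -0.0051, -0.0056], 'finger_gap': 0.0878}
```

```bash
python3 - <<'E'
import cv2
a=cv2.imread("pics/top0.png");cv2.imwrite("pics/top0c.png",cv2.resize(a[120:300,130:350],None,fx=3.5,fy=3.3,interpolation=cv2.INTER_CUBIC))
a=cv2.imread("pics/scene0.png");cv2.imwrite("pics/scene0c.png",cv2.resize(a[120:270,150:350],None,fx=4,fy=4,interpolation=cv2.INTER_CUBIC))
E
```

```text
(no output)
```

View pics/top0.png

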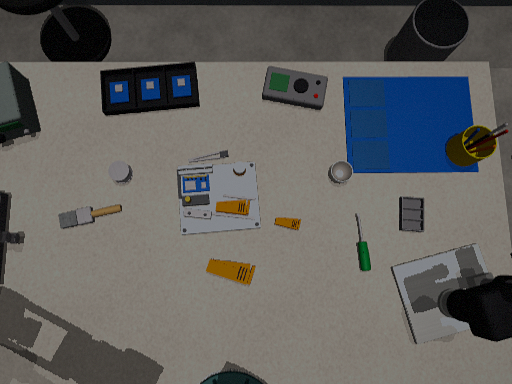

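View pics/top0c.png

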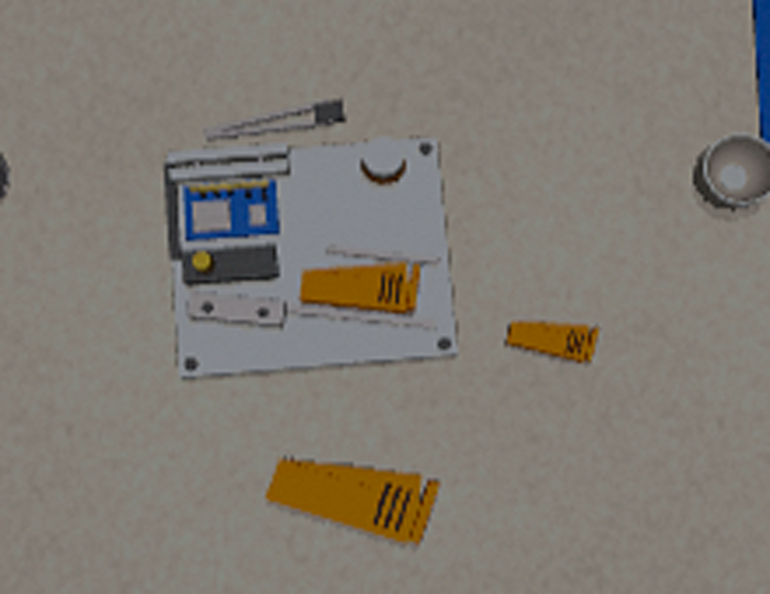

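View pics/scene0.png

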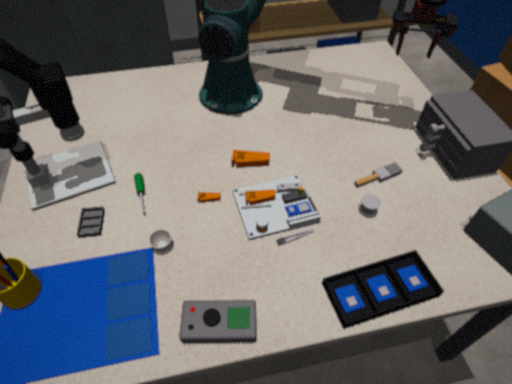

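View pics/scene0c.png

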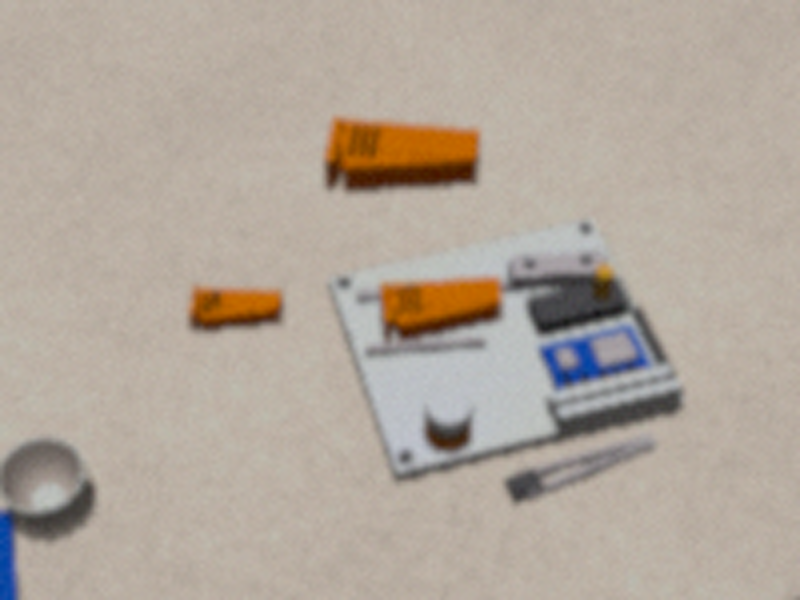

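```bash
cat > h.py <<'E'
from workcell import robot
import numpy as np, cv2
C={n:robot.get_calibration(n) for n in("scene","top")}
def proj(n,P):
    c=C[n];T=np.linalg.inv(np.array(c["pose"]));p=np.atleast_2d(P)@T[:3,:3].T+T[:3,3]
    q=p@np.array(c["camera_matrix"]).T;return q[:,:2]/q[:,2:]
def ray(n,px,z):
    c=C[n];T=np.array(c["pose"]);d=T[:3,:3]@np.linalg.inv(np.array(c["camera_matrix"]))@np.array([px[0],px[1],1.])
    return T[:3,3]+d*(z-T[2,3])/d[2]
def H(p,xy):
    x,y,a=p;c,s=np.cos(a),np.sin(a);xy=np.atleast_2d(xy);return np.c_[x+c*xy[:,0]-s*xy[:,1],y+s*xy[:,0]+c*xy[:,1]]
def Hinv(p,w):
    x,y,a=p;c,s=np.cos(a),np.sin(a);d=np.atleast_2d(w)[:,:2]-[x,y];return np.c_[c*d[:,0]+s*d[:,1],-s*d[:,0]+c*d[:,1]]
E
python3 - <<'E'
from h import *
from scipy.optimize import least_squares
top={(.08,-.15):(254.9,161.8),(-.1,-.15):(260.6,227.6),(-.1,.06):(182,234.5)}
sc={(-.1,-.15):(232.5,190.5),(-.1,.06):(298,175.5),(.08,-.15):(249.2,239)}
def res(p,sep=None):
    r=[]
    for n,D in(("top",top),("scene",sc)):
        if sep and n!=sep: continue
        for k,v in D.items():
            w=H(p,k)[0];r.append(proj(n,[*w,.012])[0]-v)
    return np.concatenate(r)
for s in(None,"top","scene"):
    f=least_squares(res,[.35,.1,0],args=(s,));print(s,f.x,np.round(f.fun,1))
p=least_squares(res,[.35,.1,0]).x
for n,t,px,z in [("top","jaw",(194.1,173.3),.012),("scene","jaw",(298.8,217.2),.012),("top","holder",(198.7,194.1),0),("scene","holder",(291.5,203),0),("top","ramp",(198.9,212.1),.012),("scene","ramp",(287.8,193.5),.012),("top","postfoot",(187.5,201.1),.028),("scene","post",(301.7,189.3),.028),("scene","post",(288.5,194),.028),("top","wedge",(228.2,206.1),.012),("scene","wedge",(263,193.8),.012),("top","head",(245.6,207),.024),("scene","head",(243.4,198.9),.024),("top","board",(198.8,181.7),.012),("scene","board",(300,209.4),.012)]:
    w=ray(n,px,z);print(n,t,np.round(w,4),np.round(Hinv(p,w)*1000,1))
E
```

```text
None [0.56278314 0.07609203 0.07856069] [-0.5 -1.3  0.1 -0.8 -1.5 -0.6 -1.2 -1.3 -0.4 -1.3 -0.8 -0.5]
top [0.56059255 0.0744409  0.07683636] [ 0.2 -0.4  0.7  0.1 -0.9  0.2]
scene [0.56679918 0.07765291 0.07812088] [-0.5 -0.4  0.5 -0.4  0.   0.6]
top jaw [0.62   0.0948 0.012 ] [[58.5 14.2]]
scene jaw [0.6152 0.085  0.012 ] [[52.9  4.8]]
top holder [0.5655 0.0832 0.    ] [[3.3 6.9]]
scene holder [0.5536 0.0825 0.    ] [[-8.7  7.1]]
top ramp [0.5153 0.0809 0.012 ] [[-47.    8.6]]
scene ramp [0.526  0.0781 0.012 ] [[-36.5   4.8]]
top postfoot [0.5423 0.1092 0.028 ] [[-17.8  34.6]]
scene post [0.5317 0.1172 0.028 ] [[-27.8  43.4]]
scene post [0.5407 0.0748 0.028 ] [[-22.1   0.5]]
top wedge [0.5305 0.0039 0.012 ] [[-37.8 -69.5]]
scene wedge [0.5119 0.0066 0.012 ] [[-56.2 -65.3]]
top head [ 0.526 -0.042  0.024] [[ -46.  -114.8]]
scene head [ 0.5281 -0.0551  0.024 ] [[ -44.9 -128.1]]
top board [0.597 0.082 0.012] [[34.6  3.2]]
scene board [0.5897 0.0962 0.012 ] [[28.4 17.9]]
```

Emit:
drive_tool(moves=[[0, 0, 0.03, 19.3, -29.9, -5, 0], [0, 0, 0.03, 19.3, -29.9, -5, 0], [0, 0, 0.03, 19.3, -29.9, -5, 0], [0, 0, 0.03, 19.3, -29.9, -5, 0], [0, 0, 0.03, 19.3, -29.9, -5, 0], [0, 0, 0.03, 19.3, -29.9, -5, 0], [0, 0, 0.03, 19.3, -29.9, -5, 0], [0, 0, 0.03, 19.3, -29.9, -5, 0], [0, 0, 0.03, 19.3, -29.9, -5, 0], [0, 0, 0.03, 19.3, -29.9, -5, 0], [0, 0, 0.03, 19.3, -29.9, -5, 0], [0, 0, 0.03, 19.3, -29.9, -5, 0], [0, 0, 0.03, 19.3, -29.9, -5, 0], [0, 0, 0.03, 19.3, -29.9, -5, 0], [0, 0, 0.03, 19.3, -29.9, -5, 0], [0, 0, 0, 0, 0, 0, 0], [0, 0, 0, 0, 0, 0, 0]], grip_force=30)

```text
clock: 2.6
position: [0.5098, 0.1091, 0.1475]
eef_rot: [-0.0, -0.036, 0.999, 0.0]
wrist_force: [-0.4, 0.4, -0.0]
finger_gap: 0.0001
```

```bash
python3 - <<'E'
from h import *
o=robot.get_obs();print({k:np.round(o[k],4).tolist() for k in("clock","position","eef_rot","wrist_force","finger_gap","joints")})
p=[.5628,.0761,.0786]
for n,px,z in(("top",(187.4,198.8),.054),("scene",(301,187.5),.054),("scene",(301,193.5),.028)):
    w=ray(n,px,z);print(w,Hinv(p,w)*1000)
for n in("top","scene"):
    im=robot.snapshot(n)[:,:,::-1]; cv2.imwrite(f"pics/{n}1.png",im)
    s=im[120:270,150:350] if n=="scene" else im[120:270,150:350]
    cv2.imwrite(f"pics/{n}1c.png",cv2.resize(s,None,fx=4,fy=4,interpolation=cv2.INTER_CUBIC))
E
```

```text
{'clock': 2.6, 'position': [0.5098, 0.1091, 0.1475], 'eef_rot': [-0.0003, -0.0359, 0.9994, 0.0001], 'wrist_force': [-0.443, 0.3879, -0.0324], 'finger_gap': 0.0001, 'joints': [0.0782, 0.3318, 1.7673, 0.0003, 1.0431, -1.5646]}
[0.54407961 0.10616405 0.054     ] [[-16.301988    31.44114261]]
[0.54531924 0.10817858 0.054     ] [[-14.90800771  33.35211912]]
[0.54644186 0.11056549 0.028     ] [[-13.60143251  35.64350763]]
```

View pics/scene1c.png

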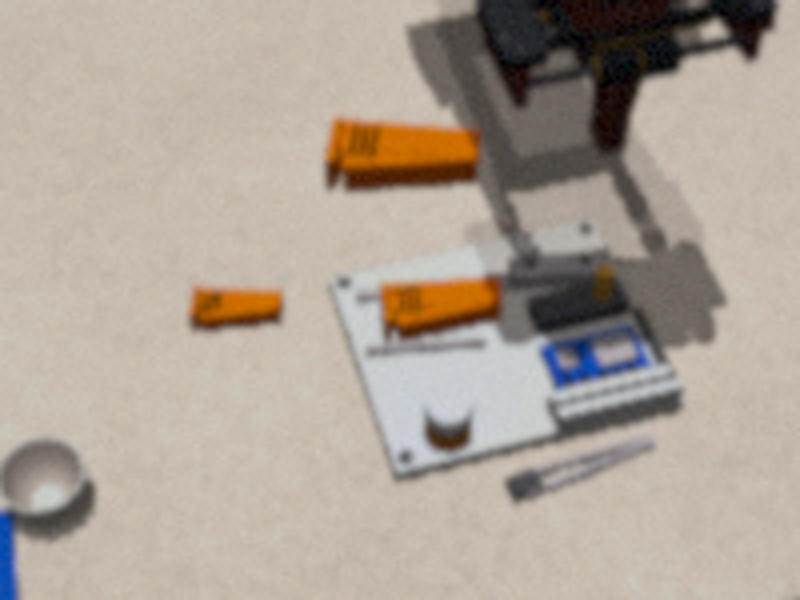

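View pics/top1c.png

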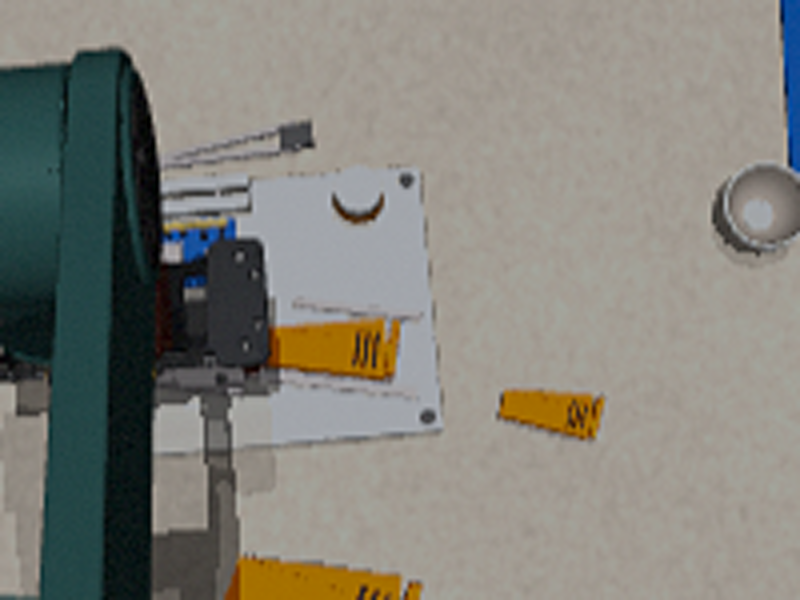

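The scene crop shows the shut fingers (crop ~(612,140)) above and behind the brass post (604,285). The wedge on the plate matches the expected middle-sized one, lying at (440,300). I'll descend behind the post next.

Emit:
drive_tool(moves=[[0, 0, 0, -3, 0, -30, 0], [0, 0, 0, 0, 0, -30, 0], [0, 0, 0, 0, 0, -25, 0], [0, 0, 0, 0, 0, -17, 0], [0, 0, 0, 0, 0, -8, 0], [0, 0, 0, 0, 0, 0, 0], [0, 0, 0, 0, 0, 0, 0]])

```text
clock: 3.4
position: [0.507, 0.1102, 0.0383]
eef_rot: [0.0, -0.037, 0.999, -0.0]
wrist_force: [1.1, -0.6, 0.3]
finger_gap: 0.0003
```

Emit:
drive_tool(moves=[[0, 0, 0, 4, 0.3, 0, 0], [0, 0, 0, 4, 0.3, 0, 0], [0, 0, 0, 3, 0.2, 0, 0], [0, 0, 0, 2, 0.2, 0, 0], [0, 0, 0, 2, 0.2, 0, 0], [0, 0, 0, 2, 0.2, 0, 0], [0, 0, 0, 0, 0, 0, 0]])

```text
clock: 4.1
position: [0.5241, 0.111, 0.0376]
eef_rot: [0.0, -0.037, 0.999, -0.0]
wrist_force: [-0.1, 0.3, -0.1]
finger_gap: 0.0004
```

Emit:
drive_tool(moves=[[0, 0, 0, 1, 0.1, 0, 0], [0, 0, 0, 1, 0.1, 0, 0], [0, 0, 0, 1, 0.1, 0, 0], [0, 0, 0, 1, 0.1, 0, 0], [0, 0, 0, 1, 0.1, 0, 0], [0, 0, 0, 1, 0.1, 0, 0]])

```text
clock: 4.7
position: [0.5294, 0.1115, 0.0375]
eef_rot: [-0.0, -0.037, 0.999, -0.0]
wrist_force: [-2.3, -1.2, -0.0]
finger_gap: 0.0003
```

Emit:
drive_tool(moves=[[0, 0, 0, 1, 0.1, 0, 0], [0, 0, 0, 1, 0.1, 0, 0], [0, 0, 0, 1, 0.1, 0, 0], [0, 0, 0, 1, 0.1, 0, 0]])

```text
clock: 5.1
position: [0.5337, 0.1119, 0.0375]
eef_rot: [-0.0, -0.037, 0.999, -0.0]
wrist_force: [-1.4, -1.4, -0.8]
finger_gap: 0.0007
```

Emit:
drive_tool(moves=[[0, 0, 0, 1, 0.1, 0, 0], [0, 0, 0, 1, 0.1, 0, 0], [0, 0, 0, 1, 0.1, 0, 0]])

```text
clock: 5.4
position: [0.5365, 0.1122, 0.0375]
eef_rot: [-0.0, -0.037, 0.999, -0.0]
wrist_force: [-3.4, -2.3, 0.0]
finger_gap: 0.0005
```

Contact, and the bar is sliding. I'll keep going with shorter calls.

Emit:
drive_tool(moves=[[0, 0, 0, 1, 0.1, 0, 0], [0, 0, 0, 1, 0.1, 0, 0], [0, 0, 0, 0.6, 0.05, 0, 0]])

```text
clock: 5.7
position: [0.5393, 0.1125, 0.0376]
eef_rot: [-0.0, -0.037, 0.999, -0.0]
wrist_force: [-2.3, -1.9, -0.0]
finger_gap: 0.0006
```

Emit:
drive_tool(moves=[[0, 0, 0, 0.5, 0.05, 0, 0], [0, 0, 0, 0.5, 0.05, 0, 0]])

```text
clock: 5.9
position: [0.5399, 0.1126, 0.0375]
eef_rot: [-0.0, -0.037, 0.999, -0.0]
wrist_force: [-3.5, -2.7, 0.5]
finger_gap: 0.0004
```

Emit:
drive_tool(moves=[[0, 0, 0, 0.5, 0.05, 0, 0], [0, 0, 0, 0.5, 0.05, 0, 0]])

```text
clock: 6.1
position: [0.5399, 0.1126, 0.0375]
eef_rot: [-0.001, -0.037, 0.999, -0.0]
wrist_force: [-6.0, -3.2, 3.2]
finger_gap: 0.0007
```

Emit:
drive_tool(moves=[[0, 0, 0, 0.2, 0, 0, 0], [0, 0, 0, 0, 0, 0, 0]])

```text
clock: 6.3
position: [0.54, 0.1126, 0.0375]
eef_rot: [-0.001, -0.037, 0.999, -0.0]
wrist_force: [-5.4, -3.0, 3.2]
finger_gap: 0.0006
```

Emit:
drive_tool(moves=[[0, 0, 0, -5, -0.3, 0, 0], [0, 0, 0, -10, -0.7, 0, 0], [0, 0, 0, -5, 0, 20, 0], [0, 0, 0, 0, 0, 40, 0], [0, 0, -0.1177, 0, -17, 40, 0], [0, 0, -0.1177, 0, -17, 0, 0], [0, 0, -0.1177, 0, -17, 0, 0], [0, 0, -0.1177, 0, -17, 0, 0], [0, 0, -0.1177, 0, -17, 0, 0], [0, 0, -0.1177, 0, -17, 0, 0], [0, 0, -0.1177, 0, -17, 0, 0], [0, 0, -0.1177, 0, -17, 0, 0], [0, 0, -0.1177, 0, -17, 0, 0], [0, 0, -0.1177, 0, -17, 0, 0], [0, 0, -0.1177, 0, -17, 0, 0], [0, 0, -0.1177, 0, -17, 0, 0], [0, 0, -0.1177, 0, -17, 0, 0], [0, 0, -0.1177, 0, -17, 0, 0], [0, 0, -0.1177, 0, -17, 0, 0], [0, 0, 0, 0, 0, 0, 0]])

```text
clock: 8.3
position: [0.5223, -0.1449, 0.138]
eef_rot: [0.001, 0.749, 0.662, 0.001]
wrist_force: [0.3, -1.0, 0.3]
finger_gap: 0.0006
```

```bash
cat > look.py <<'E'
import sys
from h import *
t=sys.argv[1]
for n in("top","scene"):
    im=robot.snapshot(n)[:,:,::-1]; cv2.imwrite(f"pics/{n}{t}.png",im)
    s=im[150:240,170:270] if n=="top" else im[160:250,220:330]
    cv2.imwrite(f"pics/{n}{t}c.png",cv2.resize(s,None,fx=6.5,fy=6.5,interpolation=cv2.INTER_CUBIC))
    for k in("wedge","wedge_head"): print(n,k,[(np.round(d["at"],1).tolist(),round(d["p"],2),np.round(ray(n,d["at"],.012 if k=="wedge" else .024),4).tolist()) for d in robot.tip_of(n,k)[:4]])
o=robot.get_obs();print({k:np.round(o[k],4).tolist() for k in("clock","position","eef_rot","wrist_force","finger_gap","joints")})
E
python3 look.py 2
```

```text
top wedge [([229.7, 207.5], 0.95, [0.5268, -0.0001, 0.012]), ([224.3, 268.7], 0.79, [0.3679, 0.0143, 0.012]), ([288.2, 225.5], 0.37, [0.4776, -0.1536, 0.012])]
top wedge_head [([248.5, 204.7], 0.8, [0.532, -0.0496, 0.024]), ([297.7, 223.6], 0.37, [0.4811, -0.1772, 0.024])]
scene wedge [([261.8, 199.2], 0.9, [0.5309, -0.0015, 0.012]), ([252.8, 157.0], 0.75, [0.3573, 0.0096, 0.012]), ([210.7, 201.1], 0.51, [0.5068, -0.1473, 0.012])]
scene wedge_head [([232.6, 158.5], 0.78, [0.3622, -0.0563, 0.024]), ([196.8, 199.2], 0.52, [0.5012, -0.1855, 0.024])]
{'clock': 8.6, 'position': [0.5214, -0.1423, 0.1376], 'eef_rot': [-0.0001, 0.7477, 0.6641, 0.0001], 'wrist_force': [0.5622, -0.0416, 0.3682], 'finger_gap': 0.0003, 'joints': [-0.3945, 0.3688, 1.7369, 0.0003, 1.0361, -0.2763]}
```

View pics/top2c.png

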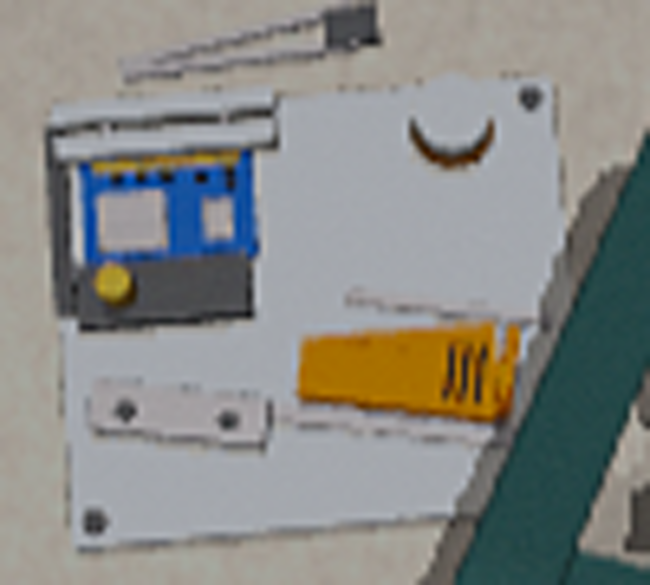

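View pics/scene2c.png

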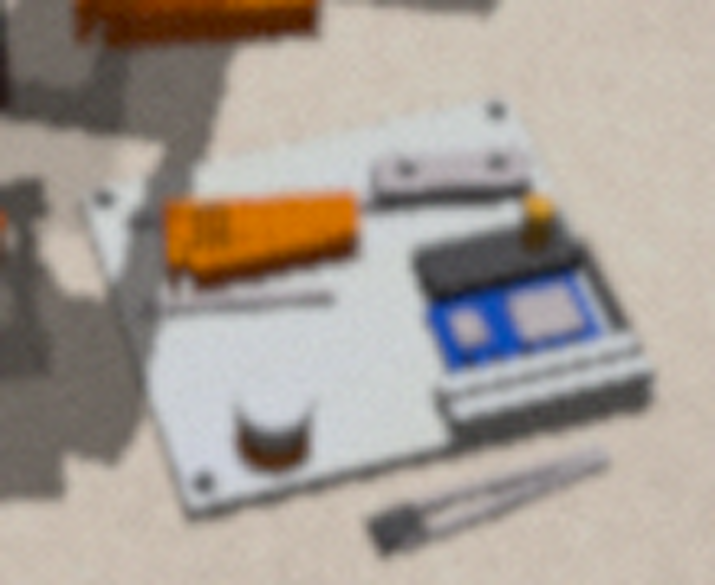

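The board is home between the bar and the jaw (top crop ~(170,210)). The wedge lies between its rails with the head at (505,370), and the post is at (113,283). I'll lower the fingers behind the head.

Emit:
drive_tool(moves=[[0, 0, 0, 2, 20, 0, 0], [0, 0, 0, 2, 20, 0, 0], [0, 0, 0, 0, 19, -20, 0], [0, 0, 0, 0, 0, -30, 0], [0, 0, 0, 0, 0, -30, 0], [0, 0, 0, 0, 0, -20, 0], [0, 0, 0, 0, 0, -10, 0], [0, 0, 0, 0, 0, -5, 0], [0, 0, 0, 0, 0, 0, 0]])

```text
clock: 9.5
position: [0.5256, -0.0841, 0.0226]
eef_rot: [-0.0, 0.748, 0.663, -0.0]
wrist_force: [-0.0, -0.0, 0.1]
finger_gap: 0.0005
```

```bash
python3 look.py 3
```

```text
top wedge [([287.9, 224.0], 0.46, [0.4815, -0.153, 0.012]), ([233.5, 208.8], 0.44, [0.5232, -0.0101, 0.012]), ([121.2, 172.5], 0.35, [0.6236, 0.2887, 0.012])]
top wedge_head [([339.1, 173.5], 0.73, [0.6139, -0.2923, 0.024]), ([248.4, 203.8], 0.62, [0.5344, -0.0494, 0.024])]
scene wedge [([212.2, 196.4], 0.77, [0.4904, -0.1405, 0.012]), ([250.0, 159.4], 0.71, [0.3659, -0.0014, 0.012]), ([262.2, 194.6], 0.55, [0.5143, 0.0036, 0.012])]
scene wedge_head [([243.0, 202.2], 0.87, [0.5396, -0.0586, 0.024]), ([201.3, 198.7], 0.79, [0.5021, -0.1727, 0.024]), ([233.6, 159.9], 0.61, [0.3689, -0.0543, 0.024])]
{'clock': 9.8, 'position': [0.5261, -0.0844, 0.0234], 'eef_rot': [0.0006, 0.7484, 0.6632, 0.0004], 'wrist_force': [0.1206, -0.156, -0.0072], 'finger_gap': 0.0004, 'joints': [-0.2888, 0.5271, 1.8467, 0.0, 0.7663, -0.1683]}
```

View pics/scene3c.png

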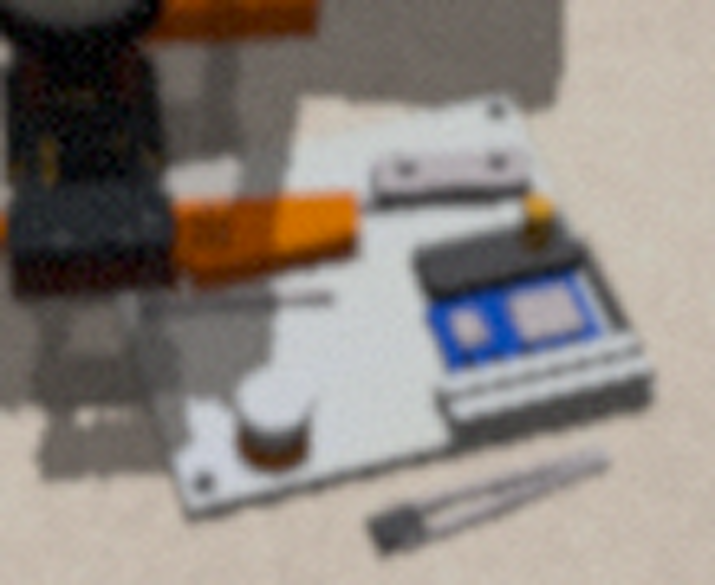

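View pics/top3c.png

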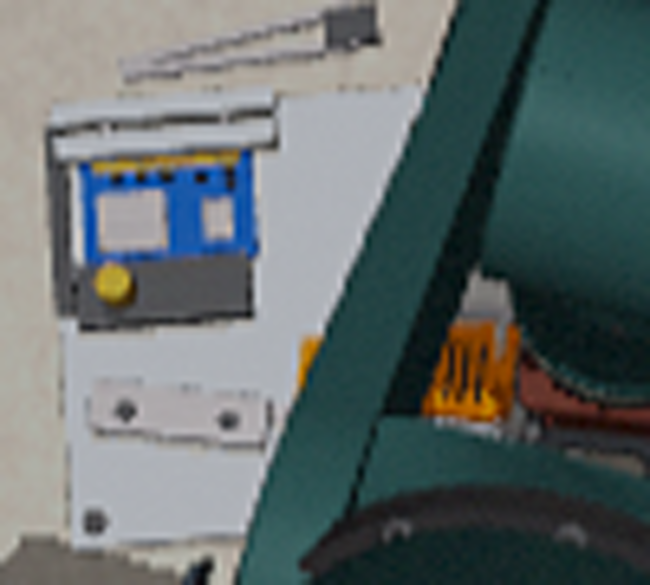

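The fingers sit just behind the head, unobstructed and roughly aligned with it laterally. Next is the free-running push.

Emit:
drive_tool(moves=[[0, 0, 0, 0.5, 4, 0, 0], [0, 0, 0, 0.5, 4, 0, 0], [0, 0, 0, 0.5, 4, 0, 0], [0, 0, 0, 0.5, 4, 0, 0], [0, 0, 0, 0.4, 3, 0, 0], [0, 0, 0, 0.4, 3, 0, 0], [0, 0, 0, 0.4, 3, 0, 0], [0, 0, 0, 0.2, 2, 0, 0], [0, 0, 0, 0.2, 2, 0, 0], [0, 0, 0, 0.2, 2, 0, 0], [0, 0, 0, 0.2, 2, 0, 0]])

```text
clock: 10.9
position: [0.5295, -0.0511, 0.0226]
eef_rot: [-0.0, 0.748, 0.663, -0.0]
wrist_force: [-0.0, -0.6, -0.8]
finger_gap: 0.0002
```

Emit:
drive_tool(moves=[[0, 0, 0, 0.24, 2, 0, 0], [0, 0, 0, 0.24, 2, 0, 0], [0, 0, 0, 0.24, 2, 0, 0], [0, 0, 0, 0.24, 2, 0, 0], [0, 0, 0, 0.24, 2, 0, 0]])

```text
clock: 11.4
position: [0.5308, -0.0411, 0.0226]
eef_rot: [-0.0, 0.748, 0.663, -0.0]
wrist_force: [0.2, -0.9, -0.7]
finger_gap: 0.0004
```

Emit:
drive_tool(moves=[[0, 0, 0, 0.24, 2, 0, 0], [0, 0, 0, 0.24, 2, 0, 0], [0, 0, 0, 0.24, 2, 0, 0], [0, 0, 0, 0.24, 2, 0, 0], [0, 0, 0, 0.24, 2, 0, 0]])

```text
clock: 11.9
position: [0.5319, -0.0311, 0.0226]
eef_rot: [-0.0, 0.748, 0.663, -0.0]
wrist_force: [0.2, -0.1, -0.2]
finger_gap: 0.0003
```

```bash
python3 look.py 4
```

```text
top wedge [([219.1, 206.1], 0.79, [0.5308, 0.0279, 0.012]), ([289.0, 223.1], 0.57, [0.4839, -0.1559, 0.012])]
top wedge_head [([299.5, 225.8], 0.75, [0.4753, -0.1818, 0.024]), ([237.3, 203.0], 0.59, [0.5368, -0.0204, 0.024]), ([206.1, 157.6], 0.29, [0.66, 0.062, 0.024]), ([219.1, 205.8], 0.19, [0.5298, 0.0272, 0.024])]
scene wedge [([270.0, 196.2], 0.61, [0.525, 0.0245, 0.012]), ([211.1, 198.1], 0.58, [0.496, -0.1446, 0.012])]
scene wedge_head [([197.8, 200.2], 0.68, [0.5055, -0.1832, 0.024]), ([253.9, 199.8], 0.57, [0.5376, -0.0265, 0.024]), ([234.3, 156.2], 0.55, [0.3533, -0.0492, 0.024]), ([290.7, 206.1], 0.2, [0.5815, 0.0701, 0.024])]
{'clock': 12.2, 'position': [0.5319, -0.0313, 0.0227], 'eef_rot': [-0.0, 0.7484, 0.6632, 0.0], 'wrist_force': [-0.5527, -0.2136, -0.4663], 'finger_gap': 0.001, 'joints': [-0.1884, 0.5289, 1.8459, 0.0001, 0.7668, -0.0679]}
```

View pics/scene4c.png

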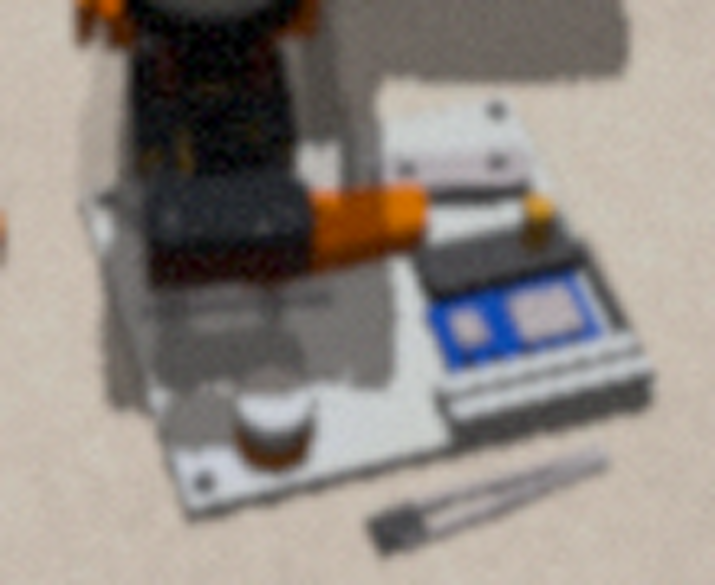

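The wedge has advanced about 27 mm. Its nose (425,215) is at the mouth between ramp and bar.

Emit:
drive_tool(moves=[[0, 0, 0, 0.18, 1.5, 0, 0], [0, 0, 0, 0.18, 1.5, 0, 0], [0, 0, 0, 0.18, 1.5, 0, 0], [0, 0, 0, 0.18, 1.5, 0, 0]])

```text
clock: 12.6
position: [0.5326, -0.0252, 0.0226]
eef_rot: [0.0, 0.748, 0.663, -0.0]
wrist_force: [0.4, -1.0, 0.8]
finger_gap: 0.0005
```

Emit:
drive_tool(moves=[[0, 0, 0, 0.18, 1.5, 0, 0], [0, 0, 0, 0.18, 1.5, 0, 0], [0, 0, 0, 0.18, 1.5, 0, 0], [0, 0, 0, 0.18, 1.5, 0, 0]])

```text
clock: 13.0
position: [0.5334, -0.0191, 0.0226]
eef_rot: [-0.0, 0.748, 0.663, -0.0]
wrist_force: [-0.6, -0.9, 0.4]
finger_gap: 0.0005
```

Emit:
drive_tool(moves=[[0, 0, 0, 0.18, 1.5, 0, 0], [0, 0, 0, 0.18, 1.5, 0, 0], [0, 0, 0, 0.18, 1.5, 0, 0]])

```text
clock: 13.3
position: [0.5339, -0.0146, 0.0227]
eef_rot: [-0.0, 0.748, 0.663, -0.0]
wrist_force: [-0.4, -1.6, 1.3]
finger_gap: 0.0002
```

Emit:
drive_tool(moves=[[0, 0, 0, 0.18, 1.5, 0, 0], [0, 0, 0, 0.18, 1.5, 0, 0], [0, 0, 0, 0.18, 1.5, 0, 0]])

```text
clock: 13.6
position: [0.5344, -0.0101, 0.0226]
eef_rot: [-0.0, 0.748, 0.663, -0.0]
wrist_force: [-0.3, -0.8, 0.9]
finger_gap: 0.0004
```

Emit:
drive_tool(moves=[[0, 0, 0, 0.18, 1.5, 0, 0], [0, 0, 0, 0.18, 1.5, 0, 0]])

```text
clock: 13.8
position: [0.5348, -0.0071, 0.0226]
eef_rot: [-0.0, 0.748, 0.663, -0.0]
wrist_force: [0.6, -0.8, 0.4]
finger_gap: 0.0007
```

Emit:
drive_tool(moves=[[0, 0, 0, 0.18, 1.5, 0, 0], [0, 0, 0, 0.18, 1.5, 0, 0]])

```text
clock: 14.0
position: [0.5352, -0.0041, 0.0226]
eef_rot: [-0.0, 0.748, 0.663, -0.0]
wrist_force: [-0.2, -1.2, 1.1]
finger_gap: 0.0007
```

Emit:
drive_tool(moves=[[0, 0, 0, 0.18, 1.5, 0, 0], [0, 0, 0, 0.18, 1.5, 0, 0]])

```text
clock: 14.2
position: [0.5355, -0.0011, 0.0227]
eef_rot: [-0.0, 0.748, 0.663, -0.0]
wrist_force: [-0.2, -1.3, 0.6]
finger_gap: 0.0004
```

Emit:
drive_tool(moves=[[0, 0, 0, 0.18, 1.5, 0, 0], [0, 0, 0, 0.18, 1.5, 0, 0]])

```text
clock: 14.4
position: [0.5359, 0.0019, 0.0226]
eef_rot: [-0.0, 0.748, 0.663, -0.0]
wrist_force: [-0.2, -1.1, 1.5]
finger_gap: 0.0005
```

Emit:
drive_tool(moves=[[0, 0, 0, 0.18, 1.5, 0, 0], [0, 0, 0, 0.18, 1.5, 0, 0]])

```text
clock: 14.6
position: [0.536, 0.0046, 0.0226]
eef_rot: [-0.0, 0.748, 0.663, -0.0]
wrist_force: [-1.7, -4.5, 2.4]
finger_gap: 0.0002
```

Emit:
drive_tool(moves=[[0, 0, 0, 0.18, 1.5, 0, 0], [0, 0, 0, 0.18, 1.5, 0, 0]])

```text
clock: 14.8
position: [0.5357, 0.0068, 0.0226]
eef_rot: [0.0, 0.748, 0.664, -0.001]
wrist_force: [-3.0, -9.6, 4.1]
finger_gap: 0.0006
```

Emit:
drive_tool(moves=[[0, 0, 0, 0.12, 1, 0, 0], [0, 0, 0, 0.12, 1, 0, 0]])

```text
clock: 15.0
position: [0.5358, 0.0079, 0.0227]
eef_rot: [0.0, 0.748, 0.664, -0.002]
wrist_force: [-3.1, -12.3, 4.5]
finger_gap: 0.0007
```

Emit:
drive_tool(moves=[[0, 0, 0, 0.12, 1, 0, 0], [0, 0, 0, 0.12, 1, 0, 0]])

```text
clock: 15.2
position: [0.536, 0.0091, 0.0227]
eef_rot: [0.001, 0.748, 0.664, -0.002]
wrist_force: [-4.6, -16.9, 5.4]
finger_gap: 0.0003
```

Emit:
drive_tool(moves=[[0, 0, 0, 0, 0, 0, 0], [0, 0, 0, -0.5, -4, 0, 0], [0, 0, 0, -0.6, -5, 0, 0], [0, 0, 0, 0, 0, 0, 0]])

```text
clock: 15.6
position: [0.536, 0.0026, 0.0225]
eef_rot: [-0.0, 0.749, 0.663, 0.0]
wrist_force: [-0.4, -0.2, 0.1]
finger_gap: 0.0002
```

```bash
python3 look.py 5
```

```text
top wedge [([205.3, 204.8], 0.77, [0.5346, 0.0643, 0.012]), ([287.4, 223.1], 0.65, [0.4839, -0.1517, 0.012]), ([197.9, 209.8], 0.42, [0.5214, 0.0836, 0.012])]
top wedge_head [([254.6, 272.5], 0.66, [0.3575, -0.0632, 0.024]), ([295.6, 223.1], 0.59, [0.4824, -0.1718, 0.024]), ([223.0, 205.8], 0.53, [0.5297, 0.017, 0.024])]
scene wedge [([251.6, 160.5], 0.76, [0.3717, 0.0026, 0.012]), ([288.3, 193.3], 0.75, [0.5256, 0.0797, 0.012]), ([296.3, 237.4], 0.62, [0.6779, 0.0592, 0.012]), ([211.2, 196.2], 0.59, [0.4891, -0.1432, 0.012])]
scene wedge_head [([233.3, 158.6], 0.71, [0.3631, -0.0542, 0.024]), ([196.1, 200.5], 0.49, [0.5056, -0.188, 0.024]), ([267.1, 198.2], 0.48, [0.5398, 0.0118, 0.024])]
{'clock': 15.9, 'position': [0.536, 0.003, 0.0226], 'eef_rot': [-0.0001, 0.7483, 0.6633, 0.0], 'wrist_force': [0.2188, 0.3413, -0.222], 'finger_gap': -0.0001, 'joints': [-0.1234, 0.532, 1.8388, 0.0002, 0.7709, -0.0032]}
```

View pics/scene5c.png

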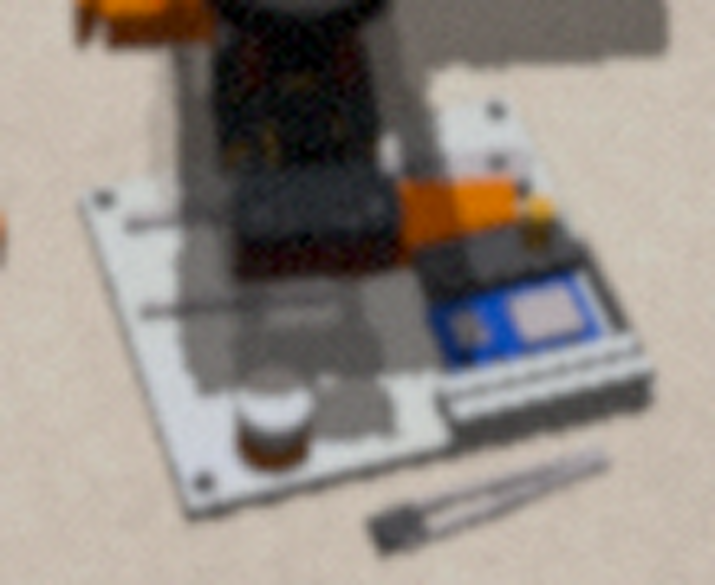

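View pics/top5c.png

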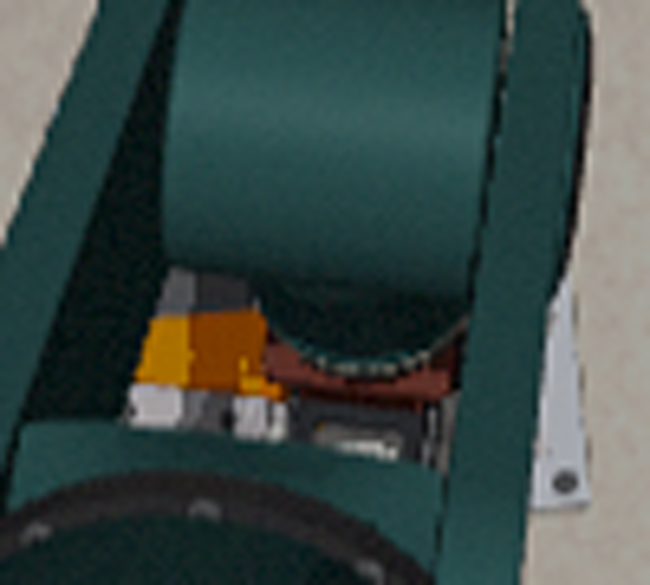

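Wedge is in the gap alongside the bar and seems nearly jammed. I let go; now I'll push again to rule out an askew bind.

Emit:
drive_tool(moves=[[0, 0, 0, 0.24, 2, 0, 0], [0, 0, 0, 0.24, 2, 0, 0], [0, 0, 0, 0.12, 1, 0, 0], [0, 0, 0, 0.12, 1, 0, 0]])

```text
clock: 16.3
position: [0.5367, 0.0089, 0.0226]
eef_rot: [0.0, 0.748, 0.663, -0.0]
wrist_force: [-0.4, -6.3, 0.8]
finger_gap: 0.0005
```

Emit:
drive_tool(moves=[[0, 0, 0, 0.12, 1, 0, 0], [0, 0, 0, 0.1, 0.8, 0, 0]])

```text
clock: 16.5
position: [0.5367, 0.009, 0.0227]
eef_rot: [0.001, 0.748, 0.664, -0.001]
wrist_force: [-1.1, -12.4, 0.8]
finger_gap: 0.0006
```

Emit:
drive_tool(moves=[[0, 0, 0, 0.05, 0.5, 0, 0], [0, 0, 0, 0, 0, 0, 0]])

```text
clock: 16.7
position: [0.5368, 0.009, 0.0227]
eef_rot: [0.001, 0.748, 0.664, -0.001]
wrist_force: [-1.7, -10.4, 0.5]
finger_gap: 0.0004
```

Emit:
drive_tool(moves=[[0, 0, 0, 0.06, 0.5, 0, 0], [0, 0, 0, 0.03, 0.3, 0, 0]])

```text
clock: 16.9
position: [0.5367, 0.009, 0.0227]
eef_rot: [0.001, 0.748, 0.664, -0.002]
wrist_force: [-1.3, -15.2, 1.3]
finger_gap: 0.0004
```

Emit:
drive_tool(moves=[[0, 0, 0, 0.04, 0.4, 0, 0], [0, 0, 0, 0, 0, 0, 0]])

```text
clock: 17.1
position: [0.5368, 0.0091, 0.0227]
eef_rot: [0.001, 0.748, 0.664, -0.002]
wrist_force: [-2.9, -16.0, 0.5]
finger_gap: 0.0006
```

At 16 N it no longer advances: the TCP stays at y = 0.0090 to 0.0091, the same as the first seating. I'll let go and retreat.

Emit:
drive_tool(moves=[[0, 0, 0, -0.6, -5, 0, 0], [0, 0, 0, -1.2, -10, 0, 0], [0, 0, 0, 0, -10, 15, 0], [0, 0, 0, 0, 0, 40, 0], [0, 0, 0, 0, 0, 40, 0], [0, 0, 0, -5, -30, 20, 0], [0, 0, 0, -5, -35, 0, 0], [0, 0, 0, -5, -35, 0, 0], [0, 0, 0, -5, -35, 0, 0], [0, 0, 0, -5, -35, 0, 0], [0, 0, 0, 0, -35, 0, 0], [0, 0, 0, 0, 0, 0, 0]])

```text
clock: 18.3
position: [0.5108, -0.2222, 0.1379]
eef_rot: [0.001, 0.75, 0.662, 0.0]
wrist_force: [-0.4, -0.4, 0.7]
finger_gap: 0.0004
```

```bash
python3 look.py 6
```

```text
top wedge [([227.3, 269.1], 0.95, [0.3668, 0.0066, 0.012]), ([288.6, 223.4], 0.74, [0.4831, -0.1549, 0.012]), ([221.5, 203.1], 0.68, [0.5387, 0.0215, 0.012]), ([91.8, 213.0], 0.65, [0.5156, 0.3604, 0.012])]
top wedge_head [([222.4, 204.4], 0.79, [0.5334, 0.0186, 0.024]), ([255.8, 273.2], 0.76, [0.3557, -0.0663, 0.024]), ([298.8, 227.5], 0.53, [0.4709, -0.1798, 0.024])]
scene wedge [([287.1, 194.8], 0.73, [0.5303, 0.0747, 0.012]), ([250.4, 162.4], 0.71, [0.3791, -0.0029, 0.012]), ([212.0, 199.6], 0.48, [0.5021, -0.1428, 0.012])]
scene wedge_head [([267.0, 196.4], 0.88, [0.5333, 0.0131, 0.024]), ([232.3, 158.2], 0.64, [0.3607, -0.0569, 0.024]), ([197.5, 200.1], 0.48, [0.5049, -0.184, 0.024])]
{'clock': 18.6, 'position': [0.51, -0.2165, 0.1375], 'eef_rot': [-0.0005, 0.748, 0.6637, 0.0], 'wrist_force': [0.6633, -0.374, 0.4244], 'finger_gap': 0.0005, 'joints': [-0.5263, 0.3866, 1.7069, 0.0003, 1.049, -0.4071]}
```

View pics/scene6c.png

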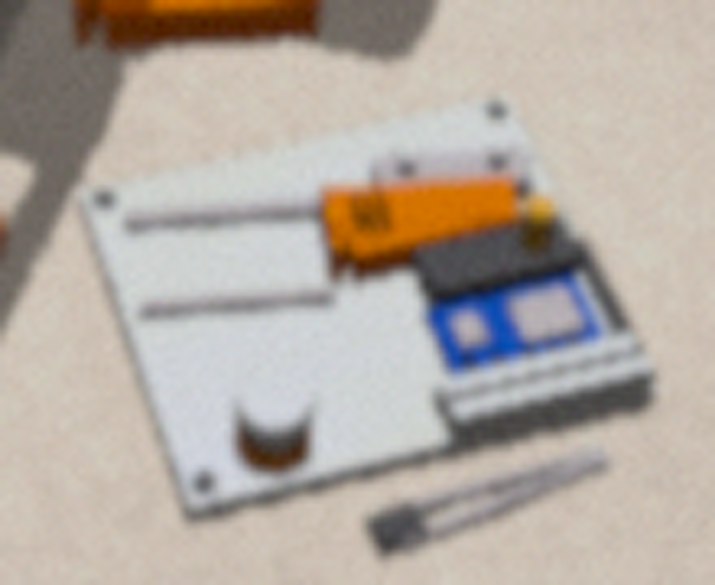

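View pics/top6c.png

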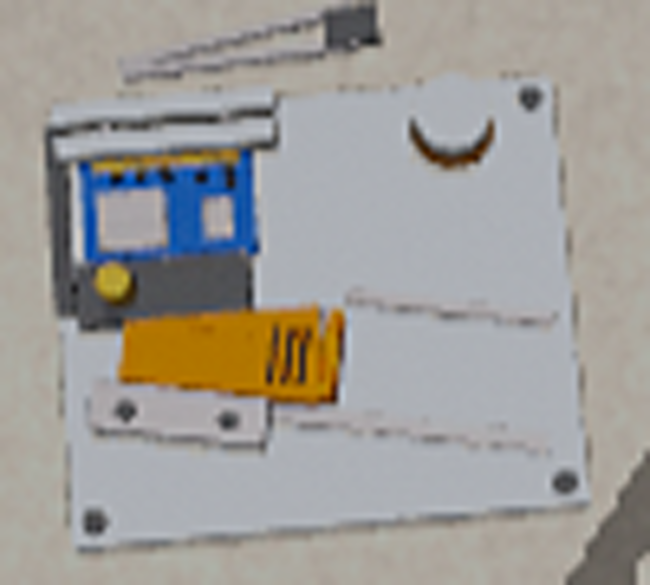

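View pics/top6.png

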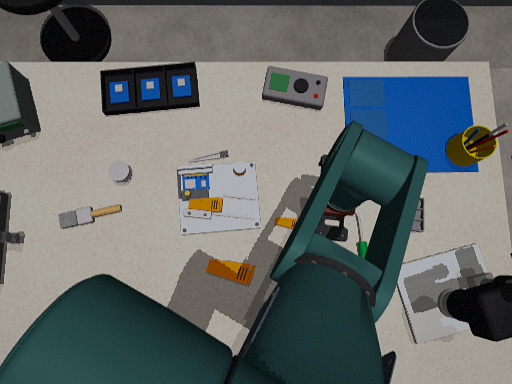

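```bash
python3 -c "
from workcell import robot
print(robot.finish_job())"
```

```text
the job is handed in; nothing more can be done
None
```

The circuit board is clamped: the bar is home against it and the wedge is jammed behind the bar, holding on its own. I handed the job in at about 18.6 s of the 61 s limit, with the robot touching nothing.

- **Bar:** I pushed it by the brass post with the fingers shut until it stopped. The push held at about 6–7 N without moving further.
- **Wedge:** I pushed the middle-sized wedge about 68 mm along its ramp until it jammed, at about 17 N. I let go and pushed again to about 16 N, and it advanced no further (within 0.1 mm).
- **Last pictures:** With the arm away, the wedge sat between ramp and bar, the board was flush between bar and jaw, and the flux jar and tweezers had not moved. I did not look closely at the other bystanders, but the arm went nowhere near them at low height.
- **Not measured:** I could not read the clamping force on the board itself; I infer it from the seating force. The wedge's origin from the last top view (y ≈ 0.02 m) disagreed with the scene view (y ≈ 0.075 m). The picture itself agreed with the scene view, so I trusted that one.

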